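# Dock, bolt and brighten the hallway lamp

## Task

Put the lamp back on its wooden dock: turn it so that the tab on its foot matches the notch in the collar and lower it fully home. Then slide the bolt over the tab as far as it goes, and last roll the thumbwheel three ribs brighter (top of the wheel moving away from the robot) from where it now stands. Do not tip the lamp over, and leave the canister, lint roller, dish and chest where they are.

Things in the scene. Friction and masses are not known exactly. Their poses are not given: they have to be found in the camera images.
- lamp_center (a point): Loose lantern-like lamp, 148 mm tall, 0.3 to 0.55 kg, standing upright; this point is on its axis 74 mm above its underside, z up. Chrome foot disc 76 mm across, 12 mm thick, with one tab along the lamp's +x; above it a pale column 56 to 62 mm across, up to 108 mm; then the handle.
- lamp_handle (a point): Centre of the lamp's pine handle bar, 140 mm above the lamp's underside, 66 mm above lamp_center. The bar is 70 mm long along the lamp's y, 14 mm wide (x), 16 mm high; two posts 10 mm thick, 26 mm either side of the axis, carry it; open between them from 108 to 132 mm. It looks alike both ways round; the foot with its tab does not.
- lamp_tab (a point): Outer end of the tab of the lamp's foot, 56 mm from the lamp's axis along its +x, 6 mm above the underside. The tab is 20 mm wide, 12 mm thick and stands 18 mm out of the round foot.
- dock: The dock, a fixed brown wooden board 170 mm (its x) by 260 mm (its y), 38 mm high, on the shelf at various places and yaws, +x roughly away from the robot; origin at the centre of its underside. It carries the collar (+y half), the bolt and the thumbwheel (-y half, nearer the robot).
- dock_well (a point): Centre of the collar's floor (the board's top), where the lamp's axis goes; axes as the dock's, z up. Round chrome collar 14 mm high, 81 mm inside and 95 mm outside diameter, with one notch towards the bolt (the dock's -y). Lamp home: its underside on this floor, tab in the notch, this point 74 mm below lamp_center.
- dock_notch (a point): The notch of the collar, at the board's top, 50 mm from the collar's centre along the dock's -y; 26 mm wide along the dock's x. The lamp's tab must point this way.
- bolt (a joint): Slide of the chrome bolt, m: 0 drawn back, 0.030 fully shut at its stop; grows along the dock's +y (towards the collar). About 1.5 N of friction; stays where it is left. Its flat tongue (20 mm wide, 6 mm thick, underside 15.5 mm above the board) passes over the lamp's tab only if the lamp is home.
- bolt_knob (a point): Centre of the bolt's upright knob (moves with it), a block 30 mm along the dock's x, 16 mm along its y, 30 mm high, top 51.5 mm above the board. Push it with a fingertip or pinch it. It is 124 mm from the collar's centre along the dock's -y when drawn back, 94 mm when shut.
- bolt_rails (a point): Middle of the top of the two fixed guide rails of the bolt, 21 mm above the board. They run along the dock's y for 70 mm, 35 mm over both, under the knob; a finger pushing the knob must stay above them.
- dimmer (a joint): Turn of the ribbed steel thumbwheel, rad, between stops at 0 and 2.0; grows (brighter) as the top of the wheel moves towards the dock's +x. One rib pitch is 0.349 rad (9 mm at the edge). No detents: light friction (about 0.8 N at the edge) holds it where it is left.
- wheel_crown (a point): Top of the thumbwheel, fixed to the dock; axes as the dock's. The wheel is 52 mm in diameter and 24 mm wide, its axle runs along the dock's y, 26 mm below this point; 14 mm of it stands out above the board. It carries 18 equal-spaced low ribs, of which one is twice as wide. The wheel is sprung: pressed, it yields downward up to about 5 mm, about 1 N per mm, and comes back.
- wheel_rib (a point): The wide rib on the thumbwheel's edge (26 mm from the axle, turns with the wheel); at joint 0 it leans 0.70 rad from straight up towards the dock's -x.
- canister_center (a point): Chrome twist-cap travel canister, loose, 66 mm diameter, 150 mm tall, standing; centre half-way up. Leave alone.
- lint_roller_center (a point): Lilac plastic lint roller with white paper roll, loose, 200 mm long, 48 mm thick, lying; point near its middle, 24 mm up. Leave alone.
- dish_center (a point): Round glass marble dish, loose, 112 mm across, 32 mm high; centre half-way up. Leave alone.
- chest_center (a point): Pine keepsake chest, loose, 116 x 176 mm, 89 mm high; centre half-way up. Leave alone.
- lamp: The same lamp as a body (for its speed); origin at the centre of its underside, +x towards the tab.
Things that resemble listed ones, but are neither listed nor needed, are in the scene too. What is shaped like the lamp but red is not meant.

How it is judged (in metres and radians):
On the way, in this order (a step that is already met when the one before it is completed fails the run):
1. the lamp is home in the collar, tab in the notch (horizontal distance between lamp_center and dock_well below 0.007 m and z of lamp_center in the frame of dock_well below 0.0775 m and angle between lamp_center's own z axis and vertical below 0.06 rad and angle between the x axis of lamp_center and the y axis of dock_well, either way round below 0.15 rad and y of lamp_tab in the frame of dock_well below -0.04 m), for 0.2 s.
2. the bolt is shut over the tab of the seated lamp (all of step 1 and value of joint bolt above 0.022 m), for 0.2 s.
3. the thumbwheel is three ribs brighter (all of step 2 and distance of wheel_rib from where it was at the start of the episode between 0.0211 and 0.0306 m), for 0.2 s.
At the end, for the whole second after the job is handed in: The lamp stands upright in the collar (axis within 7 mm, underside within 3.5 mm of the floor) with its tab in the notch, at rest; the bolt is shut to at least 22 of its 30 mm; the thumbwheel stands 3 ribs brighter than at the start, within 0.6 rib; the robot touches nothing (all of step 3 and linear speed of lamp below 0.02 m/s and velocity of joint dimmer between -0.1 and 0.1 rad/s).
It fails at once if the lamp is tipped over (angle between lamp_center's own z axis and vertical above 0.7 rad).
It fails at once if the canister is disturbed (moved over 25 mm) (distance of canister_center from where it was at the start of the episode above 0.025 m).
It fails at once if the lint roller is disturbed (moved over 25 mm) (distance of lint_roller_center from where it was at the start of the episode above 0.025 m).
It fails at once if the dish is disturbed (moved over 25 mm) (distance of dish_center from where it was at the start of the episode above 0.025 m).
It fails at once if the chest is disturbed (moved over 25 mm) (distance of chest_center from where it was at the start of the episode above 0.025 m).
It also fails if it takes over 51 s, if anything falls off the work surface, if the arm or the gripper's body presses on something with over 40 N, if the wrist force passes 120 N, or if a joint passes its speed limit or range.

## Robot

A 6-joint arm with a two-finger parallel gripper is mounted at the origin on the work surface. World frame = base frame: x ahead of the robot, y to its left, z up, the work surface at z = 0. Lengths are in m, angles in degrees, forces in N, time in s.
With the tool pointing down it reaches from about 0.3 to 0.75 m from the base axis. Payload 8.5 kg.
Tool frame: the origin (TCP) lies on the centre line of the jaws, within the pads' length; the fingertips stand 19 mm ahead of it and the grasp point (between the pads) is the TCP (env.tcp_to_tips is the z of the fingertips in the tool frame, in m); z points along the fingers, y is the line along which they close (so a half turn about z gives the same grasp; the last joint's range is limited). The gripper opens to 85 mm and grips with 20 to 120 N. Pads are 22 mm wide; open, the fingers measure 114 mm over their backs; the gripper's body (76 mm by 85 mm) begins 54 mm behind the grasp point. The pads swing forward as they close: fully open they stand 13 mm farther back than shut.
Start: joints at [54.299, 21.807, 74.336, -0, 83.858, -12.336], TCP at [0.218, 0.505, 0.211] pointing down, gripper open.
Joint ranges: [-178.18, 178.18], [-50.72, 133.34], [12.68, 142.11], [-81.47, 261.47], [9.98, 163.14], [-165.26, 165.26]. Speed limits (degrees/s): [136.94, 136.94, 180, 180, 180, 180].

## Interface

Orientations are given as a 3x3 rotation matrix whose columns are the frame's x, y, z axes.
In Python, from rig import env gives the robot as it stands.
- The arm moves only by the tool servo_tool, never from a script. Its argument "steps" is a list of rows, each an object of numbers: "tx", "ty", "tz": the shift along the world's x, y, z in cm; "yaw": the turn about the world's z in degrees; "claw": the finger opening in cm, from 0 to 8.54. In form: [{"tx": .., "ty": .., "tz": .., "yaw": .., "claw": ..}, ...]. A call has 1 to 20 rows; each row shifts and turns the commanded pose from where the row before left it; what a row does not reach is not made up. A row lasts 1/10 s, in which the tool goes at most 50 mm and 8.59 degrees, less where a joint would pass 70% of its speed; a pose out of reach is approached as far as the arm can. A call with a gripper value outside its range is refused whole. The fingers move at their own pace and stop on an object; "newtons" is the grip in N (left out, the last holds). Time passes only in rows, so rows that do not move let the fingers close. It gives the time, the measured TCP pose, the force, the opening and the grip force at its end, in the units of the state.
- env.observe(): the state, without advancing time (a new reading comes with each control period).
- env.get_image(name): name is "side" or "top" or "wrist"; returns (picture, depth): 480x640x3 uint8, red, green, blue; 480x640 float32, m along the optical axis (not along the pixel's ray), 0 where there is no reading.
- env.camera_model(name): a dict with "fovy" (degrees; the focal length in pixels is half the picture's height over the tangent of half this angle, whatever the lens; pixels are square), "cx", "cy" (the principal point, pixels), "T" (4x4, takes a point from camera to world coordinates). Camera axes: x right, y down, z forward; pixel columns grow to the right and rows downward; lengths in m; the calibration is good to about 2 mm. A picture is of the moment at which its call begins: read the wrist's pose just before it. camera_model takes no time and is no camera call; for the wrist camera it gives the pose at the moment of the call.
- env.close_job(): hands the job in; it is judged then, once.
The state is a dict: "time_s": time; "q": joint angles; "qvel": joint speeds; "joint_efforts": joint torques, N m; "position": TCP position; "tool_rot": TCP orientation; "ft_force": force on the tool from outside, world axes, zero at the start; "wrist_torque": the same for the moment, N m; "grip_width": finger opening in m; "gripper_force": force on a finger pad.
Only numpy, scipy, OpenCV 4.12 (cv2) and the standard library are available. Lean on these libraries where they do the work, as an engineer would, in place of code of your own. Each camera call takes 0.05 s, during which the arm holds its last target. There are 200 camera calls.

## Working session

There is one attempt and no reset: what is moved stays moved. The work goes in short steps, Python scripts to look and compute and a tool call to move; the robot and the scene stay as the last step left them, time stands still between calls to the robot, and variables do not carry over. Pictures are saved under pics/ and viewed, at most 10 in all, crops included, and the job is handed in when it is done.

Besides the shell and the picture viewer there is one more tool, called after "Call:" by a JSON object that holds its "method" and its "body". servo_tool: Moves the arm, as the interface text tells. Its arguments: {"type":"object","properties":{"steps":{"type":"array"},"newtons":{"type":"number"}},"required":["steps"]}

```bash
mkdir -p pics; ls
cat > h.py <<'E'
import numpy as np, cv2
from rig import env
def cam(n):
    m=env.camera_model(n); im,d=env.get_image(n); f=240/np.tan(np.radians(m['fovy'])/2)
    return im,d,f,m['cx'],m['cy'],np.array(m['T'])
def pts(c):
    im,d,f,cx,cy,T=c; v,u=np.mgrid[:480,:640]
    P=np.stack([(u-cx)/f*d,(v-cy)/f*d,d],-1)
    return P@T[:3,:3].T+T[:3,3]
def ray(c,u,v,z):
    im,d,f,cx,cy,T=c; r=T[:3,:3]@np.array([(u-cx)/f,(v-cy)/f,1]); return T[:3,3]+r*(z-T[2,3])/r[2]
E
python3 - <<'E'
from h import *
for n in ['top','side']:
    c=cam(n); cv2.imwrite(f'pics/{n}0.png',c[0][:,:,::-1]); np.savez(f'{n}0.npz',im=c[0],d=c[1],k=c[2:5],T=c[5]); print(n,c[2:5],c[5].round(3).tolist())
E
```

```text
pics
top (np.float64(573.5420624819029), 310.7182545830074, 238.59441123546068) [[0.028, -0.983, 0.183, 0.361], [-1.0, -0.03, -0.008, -0.004], [0.013, -0.183, -0.983, 1.397], [0.0, 0.0, 0.0, 1.0]]
side (np.float64(535.9801835329476), 327.8694802486071, 243.46714119774865) [[-0.948, -0.16, 0.275, 0.166], [-0.317, 0.525, -0.79, 1.188], [-0.018, -0.836, -0.548, 0.941], [0.0, 0.0, 0.0, 1.0]]
```

View pics/top0.png

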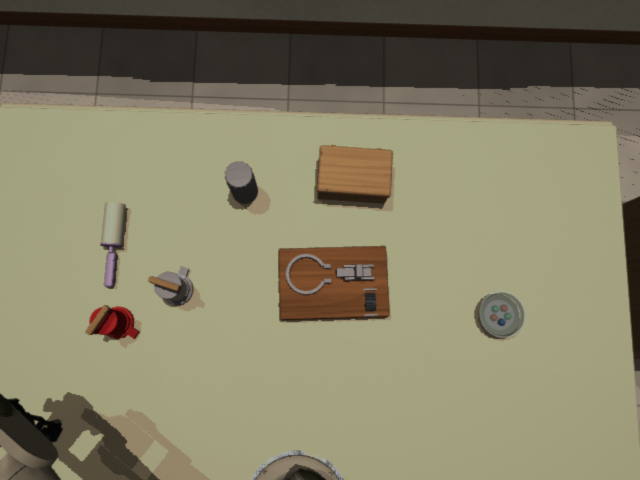

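View pics/side0.png

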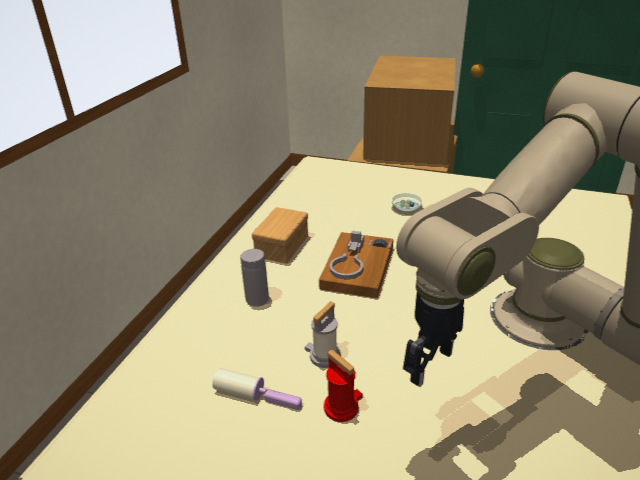

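The top view shows the lamp at about (172,288) with its tab up and to the right at (183,271). The dock is centred at (333,283), with the collar at (306,274), the bolt knob at about (360,272) and the wheel at (370,300). The red decoy stands at (112,322). In the side view the lamp is at (323,340) and nothing hides it.

Run:
```python
from h import *
def load(n):
    z=np.load(n+'0.npz'); return (z['im'],z['d'],*z['k'],z['T'])
c=load('top'); P=pts(c); im=c[0].astype(int)
R,G,B=im[...,0],im[...,1],im[...,2]; ok=c[1]>0
v,u=np.mgrid[:480,:640]
def rect(m,l):
    p=P[m]; r=cv2.minAreaRect(p[:,:2].astype(np.float32)); print(l,m.sum(),p.mean(0).round(4),'rect',np.round(r[0],4),np.round(r[1],4),round(r[2],1))
rect(ok&(abs(u-165)<30)&(abs(v-285)<30)&(P[...,2]>.135)&(P[...,2]<.16),'handle')
foot=ok&(abs(u-178)<30)&(abs(v-285)<35)&(P[...,2]>.006)&(P[...,2]<.02); rect(foot,'foot')
f=P[foot]; ctr=np.array(P[ok&(abs(u-165)<30)&(abs(v-285)<30)&(P[...,2]>.135)].mean(0)[:2]); rr=np.linalg.norm(f[:,:2]-ctr,axis=1); t=f[rr>.044]; print('tab',len(t),t.mean(0),np.degrees(np.arctan2(*(t.mean(0)[:2]-ctr)[::-1])))
near=ok&(abs(u-333)<65)&(abs(v-283)<45)
rect(near&(abs(P[...,2]-.038)<.006),'board')
col=near&(u<335)&(P[...,2]>.046)&(P[...,2]<.06); rect(col,'collar')
(x,y),r=cv2.minEnclosingCircle(P[col&(u<322)][:,:2].astype(np.float32)); print('circ',x,y,r)
rect(near&(u>335)&(P[...,2]>.075),'knob')
rect(near&(u>355)&(v>288)&(P[...,2]>.043),'wheel')
for uv in[(160,284),(306,270),(333,310),(360,270),(370,300)]: print(uv,P[uv[1],uv[0]].round(4))
bb=near&(R>G*1.5)&(abs(P[...,2]-.038)<.006); rect(bb,'boardcol')
```

```text
handle 213 [0.4849 0.304  0.1476] rect [0.4852 0.3049] [0.0698 0.0138] 73.6
foot 347 [0.4912 0.2915 0.0116] rect [0.4944 0.3046] [0.162  0.1417] 3.0
tab 122 [0.5067213  0.29545612 0.00915078] -21.357462612857947
board 6456 [ 0.5077 -0.0677  0.038 ] rect [ 0.5112 -0.0706] [0.1704 0.2599] 3.3
collar 381 [ 0.5285 -0.0061  0.0518] rect [ 0.5294 -0.006 ] [0.098  0.1104] 5.0
circ 0.5317680239677429 0.005413072183728218 0.058016009628772736
knob 103 [ 0.5335 -0.1262  0.0876] rect [ 0.5341 -0.1265] [0.0299 0.0166] 2.3
wheel 192 [ 0.4646 -0.1579  0.0485] rect [ 0.4657 -0.164 ] [0.0617 0.0692] 4.1
(160, 284) [0.4827 0.3113 0.1478]
(306, 270) [ 0.5373 -0.0055  0.0367]
(333, 310) [ 0.4441 -0.0719  0.0382]
(360, 270) [ 0.5344 -0.1297  0.0874]
(370, 300) [ 0.4692 -0.1576  0.0502]
boardcol 5798 [ 0.5061 -0.0677  0.038 ] rect [ 0.5098 -0.0714] [0.1673 0.2559] 3.3
```

Run:
```python
from h import *
s=env.observe(); R=np.array(s['tool_rot']); print(s['time_s'],s['position'],R.round(3).tolist(),s['grip_width'])
print('tool y dir deg',np.degrees(np.arctan2(R[1,1],R[0,1])))
```

```text
0.1 [0.21797659 0.50467018 0.21029976] [[-0.918, 0.397, -0.001], [0.397, 0.918, -0.001], [0.0, -0.001, -1.0]] 0.08559796753380382
tool y dir deg 66.6331747195646
```

Call:
{"method": "servo_tool", "body": {"steps": [{"tx": 2.67,"ty": -2.0,"yaw": -8.3,"claw": 5},{"tx": 2.67,"ty": -2.0,"yaw": -8.3,"claw": 5},{"tx": 2.67,"ty": -2.0,"yaw": -8.3,"claw": 5},{"tx": 2.67,"ty": -2.0,"yaw": -8.3,"claw": 5},{"tx": 2.67,"ty": -2.0,"yaw": -8.3,"claw": 5},{"tx": 2.67,"ty": -2.0,"yaw": -8.3,"claw": 5},{"tx": 2.67,"ty": -2.0,"yaw": -8.3,"claw": 5},{"tx": 2.67,"ty": -2.0,"yaw": -8.3,"claw": 5},{"tx": 2.67,"ty": -2.0,"yaw": -8.3,"claw": 5},{"tx": 2.67,"ty": -2.0,"yaw": -8.3,"claw": 5},{"claw": 5},{"claw": 5}]}}

```text
invalid input at $.steps[0]: expected keys tx, ty, tz, yaw, claw
```

Run:
```python
from h import *
s=env.observe(); R=np.array(s['tool_rot']); print(s['time_s'],s['position'],np.degrees(np.arctan2(R[1,1],R[0,1])),s['grip_width'])
c=cam('wrist'); P=pts(c); cv2.imwrite('pics/w1.png',c[0][:,:,::-1])
q=np.linalg.norm(P[...,:2]-[.485,.304],axis=2)
m=(c[1]>0)&(q<.06)&(P[...,2]>.135)&(P[...,2]<.155); p=P[m]
print(m.sum(),p.mean(0),cv2.minAreaRect(p[:,:2].astype(np.float32)))
```

```text
0.1 [0.21797659 0.50467018 0.21029976] 66.6331747195646 0.08559796753380382
0 [nan nan nan] ((0.0, 0.0), (0.0, 0.0), 0.0)<stdin>:6: RuntimeWarning: Mean of empty slice.
  ret = um.true_divide(
```

View pics/w1.png

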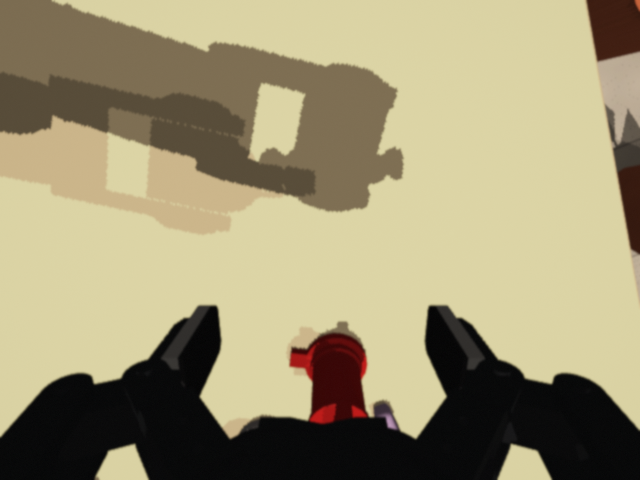

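The move was refused because every row needs all five keys, so the arm hasn't moved. This wrist picture only shows the empty table and the red decoy at (338,370). I'll repeat the move with complete rows.

Call:
{"method": "servo_tool", "body": {"steps": [{"tx": 2.67,"ty": -2.0,"tz": 0,"yaw": -8.3,"claw": 5},{"tx": 2.67,"ty": -2.0,"tz": 0,"yaw": -8.3,"claw": 5},{"tx": 2.67,"ty": -2.0,"tz": 0,"yaw": -8.3,"claw": 5},{"tx": 2.67,"ty": -2.0,"tz": 0,"yaw": -8.3,"claw": 5},{"tx": 2.67,"ty": -2.0,"tz": 0,"yaw": -8.3,"claw": 5},{"tx": 2.67,"ty": -2.0,"tz": 0,"yaw": -8.3,"claw": 5},{"tx": 2.67,"ty": -2.0,"tz": 0,"yaw": -8.3,"claw": 5},{"tx": 2.67,"ty": -2.0,"tz": 0,"yaw": -8.3,"claw": 5},{"tx": 2.67,"ty": -2.0,"tz": 0,"yaw": -8.3,"claw": 5},{"tx": 2.67,"ty": -2.0,"tz": 0,"yaw": -8.3,"claw": 5},{"tx": 0,"ty": 0,"tz": 0,"yaw": 0,"claw": 5},{"tx": 0,"ty": 0,"tz": 0,"yaw": 0,"claw": 5}]}}

```text
time_s: 1.35
position: [0.4851, 0.3046, 0.2104]
tool_rot: [[0.281, 0.96, -0.001], [0.96, -0.281, -0.0], [-0.0, -0.001, -1.0]]
ft_force: [-0.2, -0.6, -0.6]
grip_width: 0.0498
gripper_force: 0.0
```

Run:
```python
from h import *
s=env.observe(); R=np.array(s['tool_rot']); print(s['time_s'],s['position'],np.degrees(np.arctan2(R[1,1],R[0,1])),s['grip_width'])
c=cam('wrist'); P=pts(c); cv2.imwrite('pics/w2.png',c[0][:,:,::-1])
q=np.linalg.norm(P[...,:2]-[.485,.304],axis=2)
m=(c[1]>0)&(q<.06)&(P[...,2]>.14)&(P[...,2]<.155); p=P[m]
print(m.sum(),p.mean(0),cv2.minAreaRect(p[:,:2].astype(np.float32)))
```

```text
1.35 [0.48512246 0.30459891 0.21037963] -16.34561596827764 0.04977655342449967
2010 [0.48809936 0.30650232 0.14659193] ((0.4875747263431549, 0.30398839712142944), (0.07005450874567032, 0.013722088187932968), 73.32410430908203)
```

View pics/w2.png

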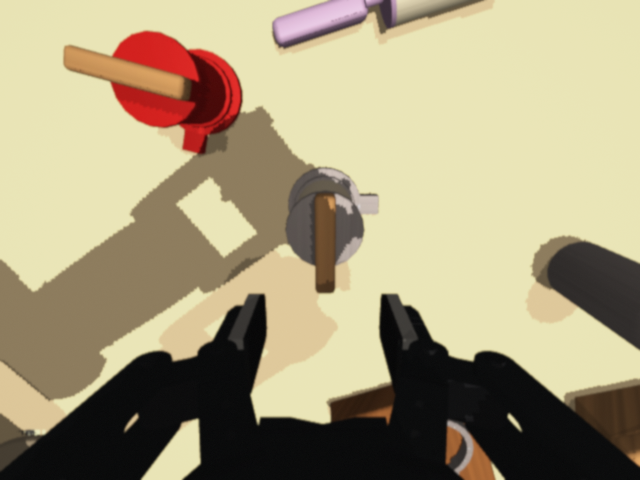

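The handle, around (325,245), lies across the jaws as wanted, and the tab at (369,203) points along tool +y. I'll descend and grip.

Call:
{"method": "servo_tool", "body": {"steps": [{"tx": 0.1,"ty": 0,"tz": -1.4,"yaw": 0,"claw": 5},{"tx": 0.1,"ty": 0,"tz": -1.4,"yaw": 0,"claw": 5},{"tx": 0,"ty": 0,"tz": -1.4,"yaw": 0,"claw": 5},{"tx": 0,"ty": 0,"tz": -1.4,"yaw": 0,"claw": 5},{"tx": 0,"ty": 0,"tz": -1.4,"yaw": 0,"claw": 5},{"tx": 0,"ty": 0,"tz": 0,"yaw": 0,"claw": 5},{"tx": 0,"ty": 0,"tz": 0,"yaw": 0,"claw": 0.5},{"tx": 0,"ty": 0,"tz": 0,"yaw": 0,"claw": 0.5},{"tx": 0,"ty": 0,"tz": 0,"yaw": 0,"claw": 0.5},{"tx": 0,"ty": 0,"tz": 0,"yaw": 0,"claw": 0.5},{"tx": 0,"ty": 0,"tz": 0,"yaw": 0,"claw": 0.5},{"tx": 0,"ty": 0,"tz": 0,"yaw": 0,"claw": 0.5},{"tx": 0,"ty": 0,"tz": 0,"yaw": 0,"claw": 0.5}], "newtons": 50}}

```text
time_s: 2.7
position: [0.4871, 0.3049, 0.1408]
tool_rot: [[0.282, 0.959, -0.0], [0.959, -0.282, 0.0], [0.0, -0.0, -1.0]]
ft_force: [0.8, -0.4, -0.0]
grip_width: 0.005
gripper_force: 0.0
```

The jaws closed to 5 mm with no force, so they missed the bar. I'll look again.

Run:
```python
from h import *
c=cam('side'); cv2.imwrite('pics/s3.png',cv2.resize(c[0][240:440,220:440,::-1],(660,600)))
w=cam('wrist'); cv2.imwrite('pics/w3.png',w[0][:,:,::-1]); s=env.observe(); print(s['grip_width'],s['gripper_force'],s['ft_force'])
```

```text
0.004894673889382921 0.0 [ 0.28463856 -0.06870206  0.75268027]
```

View pics/s3.png

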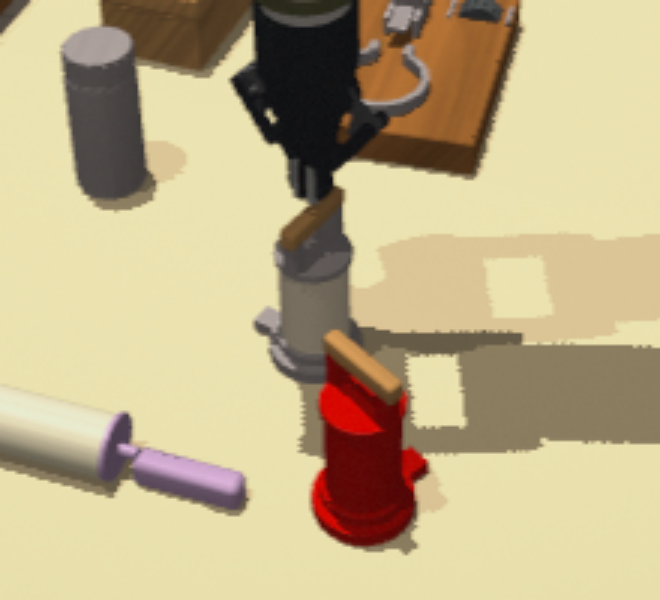

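View pics/w3.png

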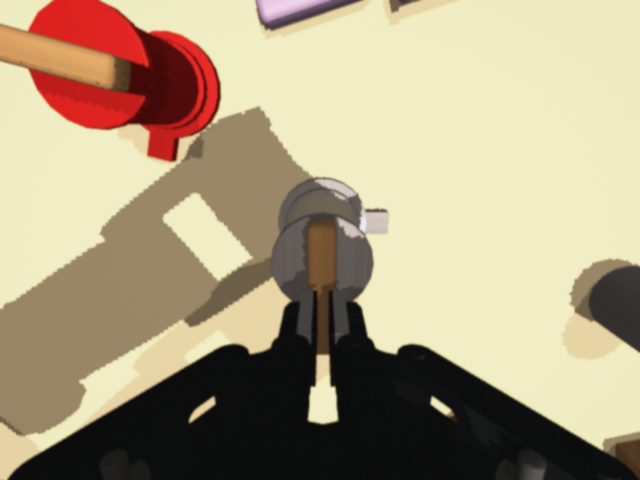

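In the side crop the closed fingertips, at (312,190), lie behind or above the bar, which runs from (290,245) to (340,195). In the wrist view they cover the bar's near end at (322,330). The lamp still stands. I'll check with depth where the tips and bar really are.

Run:
```python
from h import *
s=env.observe(); print(s['position'],s['q'],env.tcp_to_tips)
for n in ['side','wrist','top']:
    c=cam(n);P=pts(c);im=c[0].astype(int)
    if n=='side':
        for x,y in [(299,190),(312,190),(322,195),(300,232),(290,243),(315,218),(335,202)]:
            u,v=220+x//3,240+y//3; print(n,(u,v),im[v,u],P[v,u].round(4))
    if n=='wrist':
        for u,v in [(306,300),(337,300),(340,330),(308,360),(322,240),(322,280),(322,345),(375,222)]: print(n,(u,v),im[v,u],P[v,u].round(4))
    m=(c[1]>0)&(np.linalg.norm(P[...,:2]-[.487,.305],axis=2)<.09)&(P[...,2]>.1)
    w=m&(im[...,0]>im[...,2]*1.5)&(im[...,0]>60)&(im[...,0]<im[...,1]*2.2)&(P[...,2]<.16)
    d=m&(im.max(2)<45)
    print(n,'wood',w.sum(),P[w].min(0).round(3) if w.any() else 0,P[w].max(0).round(3) if w.any() else 0)
    print(n,'dark',d.sum(),np.percentile(P[d],[1,50],axis=0).round(3) if d.any() else 0)
```

```text
[0.48711186 0.30485136 0.14082969] [ 2.02410505e+01  2.75688512e+01  7.69006567e+01 -2.04540890e-04
  7.55334358e+01  3.66091139e+01] 0.019
side (319, 303) [51 50 48] [0.4946 0.3131 0.1692]
side (324, 303) [66 66 64] [0.4811 0.3174 0.1759]
side (327, 305) [19 20 21] [0.4748 0.3156 0.1703]
side (320, 317) [96 70 41] [0.4875 0.3289 0.1428]
side (316, 321) [96 71 41] [0.495  0.3353 0.1344]
side (325, 312) [96 70 41] [0.4812 0.3123 0.1455]
side (331, 307) [83 61 35] [0.4745 0.289  0.1432]
side wood 185 [0.472 0.273 0.105] [0.502 0.344 0.151]
side dark 2197 [[0.431 0.297 0.175]
 [0.474 0.328 0.294]]
wrist (306, 300) [69 67 63] [0.4844 0.3165 0.1736]
wrist (337, 300) [70 67 63] [0.4965 0.3133 0.1743]
wrist (340, 330) [69 66 62] [0.4966 0.313  0.196 ]
wrist (308, 360) [12 12 12] [0.4853 0.3123 0.2073]
wrist (322, 240) [118  84  51] [0.4953 0.3309 0.1469]
wrist (322, 280) [117  83  50] [0.4897 0.3116 0.1469]
wrist (322, 345) [78 55 33] [0.4797 0.2775 0.1477]
wrist (375, 222) [209 195 187] [0.5309 0.2917 0.0102]
wrist wood 2694 [0.475 0.27  0.107] [0.503 0.339 0.149]
wrist dark 55878 [[0.437 0.286 0.18 ]
 [0.49  0.316 0.236]]
top wood 0 0 0
top dark 1196 [[0.406 0.227 0.106]
 [0.456 0.278 0.429]]
```

Both cameras put the closed fingertips at z≈0.17, while the reported pose implies 0.122. They get the bar top right, at 0.147 against the stated 0.148. So the tips really are about 5 cm higher than the state says, while x and y agree. I'll measure that offset properly from the lowest finger points.

Run:
```python
from h import *
for n in ['side','wrist']:
    c=cam(n);P=pts(c);im=c[0].astype(int)
    sat=im.max(2)-im.min(2)
    m=(c[1]>0)&(np.linalg.norm(P[...,:2]-[.487,.305],axis=2)<.03)&(P[...,2]>.152)&(sat<12)
    z=P[m][:,2]; print(n,m.sum(),np.percentile(z,[0,1,5,20]).round(4))
    lo=m&(P[...,2]<np.percentile(z,3)+.002); print(P[lo].mean(0).round(4),P[lo].min(0).round(4),P[lo].max(0).round(4))
    # whole-body extents by height
    k=(c[1]>0)&(np.linalg.norm(P[...,:2]-[.487,.305],axis=2)<.08)&(sat<12)
    print(np.histogram(P[k][:,2],bins=np.arange(.1,.34,.02)))
```

```text
side 659 [0.1617 0.1674 0.1744 0.1954]
[0.483  0.3153 0.1697] [0.4709 0.3059 0.1617] [0.494  0.321  0.1737]
(array([298,  31,   0,  59,  94, 164, 211, 321, 236, 164, 261]), array([0.1 , 0.12, 0.14, 0.16, 0.18, 0.2 , 0.22, 0.24, 0.26, 0.28, 0.3 ,
       0.32]))
wrist 29017 [0.1636 0.1711 0.1853 0.2116]
[0.4903 0.313  0.174 ] [0.4747 0.3057 0.1636] [0.5044 0.3177 0.181 ]
(array([ 3053,     1,     0,   951,  2077, 10760, 21248, 22328,     0,
           0,     0]), array([0.1 , 0.12, 0.14, 0.16, 0.18, 0.2 , 0.22, 0.24, 0.26, 0.28, 0.3 ,
       0.32]))
```

Call:
{"method": "servo_tool", "body": {"steps": [{"tx": 0,"ty": 0,"tz": 0,"yaw": 0,"claw": 4},{"tx": 0,"ty": 0,"tz": 0,"yaw": 0,"claw": 4},{"tx": 0,"ty": 0,"tz": 0,"yaw": 0,"claw": 4},{"tx": 0,"ty": 0,"tz": 0,"yaw": 0,"claw": 4},{"tx": 0,"ty": 0,"tz": 0,"yaw": 0,"claw": 4},{"tx": 0,"ty": 0,"tz": -1,"yaw": 0,"claw": 4},{"tx": 0,"ty": 0,"tz": -1,"yaw": 0,"claw": 4},{"tx": 0,"ty": 0,"tz": -1,"yaw": 0,"claw": 4},{"tx": 0,"ty": 0,"tz": -1,"yaw": 0,"claw": 4},{"tx": 0,"ty": 0,"tz": 0,"yaw": 0,"claw": 4}]}}

```text
time_s: 4.05
position: [0.4863, 0.3046, 0.099]
tool_rot: [[0.282, 0.959, -0.003], [0.959, -0.282, -0.001], [-0.002, -0.003, -1.0]]
ft_force: [0.1, -0.0, -0.3]
grip_width: 0.0399
gripper_force: 0.0
```

Run:
```python
from h import *
s=env.observe();print(s['position'],s['grip_width'],s['ft_force'])
for n in ['side','wrist']:
    c=cam(n);P=pts(c);im=c[0].astype(int)
    sat=im.max(2)-im.min(2)
    m=(c[1]>0)&(np.linalg.norm(P[...,:2]-[.487,.305],axis=2)<.05)&(P[...,2]>.118)&(sat<12)&(im.max(2)<90)
    z=P[m][:,2]; print(n,m.sum(),np.percentile(z,[0,1,5,20]).round(4))
    lo=m&(z.min()+.015>P[...,2]); print(P[lo].mean(0).round(4),P[lo].min(0).round(4),P[lo].max(0).round(4))
```

```text
[0.48632107 0.30458083 0.0989518 ] 0.03988505916497205 [ 0.07420345 -0.02695669 -0.33734796]
side 1698 [0.118  0.1238 0.1372 0.1762]
[0.4847 0.3241 0.1266] [0.456  0.2931 0.118 ] [0.5115 0.3404 0.133 ]
wrist 43049 [0.1181 0.1291 0.146  0.1744]
[0.4893 0.3123 0.1274] [0.4581 0.289  0.1181] [0.5206 0.3357 0.133 ]
```

Call:
{"method": "servo_tool", "body": {"steps": [{"tx": 0,"ty": 0,"tz": 0,"yaw": 0,"claw": 0.5},{"tx": 0,"ty": 0,"tz": 0,"yaw": 0,"claw": 0.5},{"tx": 0,"ty": 0,"tz": 0,"yaw": 0,"claw": 0.5},{"tx": 0,"ty": 0,"tz": 0,"yaw": 0,"claw": 0.5},{"tx": 0,"ty": 0,"tz": 0,"yaw": 0,"claw": 0.5},{"tx": 0,"ty": 0,"tz": 0,"yaw": 0,"claw": 0.5}], "newtons": 50}}

```text
time_s: 4.75
position: [0.487, 0.3051, 0.1013]
tool_rot: [[0.282, 0.96, 0.0], [0.96, -0.282, 0.0], [0.001, 0.0, -1.0]]
ft_force: [-3.8, 1.1, 5.7]
grip_width: 0.0133
gripper_force: 49.7
```

The bar is gripped: 13.3 mm opening at 50 N. I'll lift, turn by −70.3° and move to a hover beside the dock for a closer look.

Call:
{"method": "servo_tool", "body": {"steps": [{"tx": 0,"ty": 0,"tz": 1,"yaw": 0,"claw": 0.5},{"tx": 0,"ty": 0,"tz": 2,"yaw": 0,"claw": 0.5},{"tx": 0,"ty": 0,"tz": 3,"yaw": 0,"claw": 0.5},{"tx": 0,"ty": 0,"tz": 2,"yaw": 0,"claw": 0.5},{"tx": -0.2,"ty": -1.25,"tz": 0,"yaw": -3.5,"claw": 0.5},{"tx": -0.4,"ty": -2.5,"tz": 0,"yaw": -7,"claw": 0.5},{"tx": -0.4,"ty": -2.5,"tz": 0,"yaw": -7,"claw": 0.5},{"tx": -0.4,"ty": -2.5,"tz": 0,"yaw": -7,"claw": 0.5},{"tx": -0.4,"ty": -2.5,"tz": 0,"yaw": -7,"claw": 0.5},{"tx": -0.4,"ty": -2.5,"tz": 0,"yaw": -7,"claw": 0.5},{"tx": -0.4,"ty": -2.5,"tz": 0,"yaw": -7,"claw": 0.5},{"tx": -0.4,"ty": -2.5,"tz": 0,"yaw": -7,"claw": 0.5},{"tx": -0.4,"ty": -2.5,"tz": 0,"yaw": -7,"claw": 0.5},{"tx": -0.2,"ty": -1.25,"tz": 0,"yaw": -7,"claw": 0.5},{"tx": 0,"ty": 0,"tz": 0,"yaw": -3.8,"claw": 0.5},{"tx": 0,"ty": 0,"tz": 0,"yaw": 0,"claw": 0.5},{"tx": 0,"ty": 0,"tz": 0,"yaw": 0,"claw": 0.5}]}}

```text
time_s: 6.45
position: [0.451, 0.0799, 0.1807]
tool_rot: [[0.998, 0.06, -0.0], [0.06, -0.998, -0.0], [-0.0, 0.0, -1.0]]
ft_force: [-0.7, 0.5, -6.0]
grip_width: 0.0129
gripper_force: 49.3
```

Run:
```python
from h import *
s=env.observe(); R=np.array(s['tool_rot']);p0=s['position'];print(p0,s['grip_width'],s['ft_force'],np.degrees(np.arctan2(R[1,1],R[0,1])))
c=cam('wrist');P=pts(c);im=c[0].astype(int); cv2.imwrite('pics/w4.png',c[0][:,:,::-1]); np.savez('w4.npz',im=c[0],P=P)
ok=c[1]>0
# handle, foot/tab
m=ok&(np.linalg.norm(P[...,:2]-p0[:2],axis=2)<.06)&(P[...,2]>.215)&(im[...,0]>im[...,2]*1.4)&(P[...,2]<.24)
print('handle',m.sum(),P[m].mean(0) if m.any() else 0)
f=ok&(np.linalg.norm(P[...,:2]-p0[:2],axis=2)<.075)&(P[...,2]>.082)&(P[...,2]<.098); print('foot',f.sum())
b=ok&(abs(P[...,2]-.038)<.004)&(P[...,0]>.4)&(P[...,0]<.64)&(P[...,1]<.08)&(P[...,1]>-.23)
print('board',cv2.minAreaRect(P[b][:,:2].astype(np.float32)))
col=ok&(P[...,2]>.048)&(P[...,2]<.056)&(np.linalg.norm(P[...,:2]-[.527,-.003],axis=2)<.056)&(P[...,1]>-.04)
q=P[col][:,:2]; A=np.c_[2*q,np.ones(len(q))]; x=np.linalg.lstsq(A,(q**2).sum(1),rcond=None)[0]; print('collar',len(q),x[:2],np.sqrt(x[2]+x[0]**2+x[1]**2))
k=ok&(P[...,2]>.083)&(P[...,2]<.094)&(np.linalg.norm(P[...,:2]-[.534,-.126],axis=2)<.03); print('knob',k.sum(),cv2.minAreaRect(P[k][:,:2].astype(np.float32)) if k.any() else 0)
```

```text
[0.45102367 0.07987566 0.18074005] 0.012915575261818038 [-0.69583778  0.53015589 -6.04827261] -86.55376851224753
handle 6113 [0.45637223 0.07923282 0.22602921]
foot 2539
board ((0.5130724310874939, -0.07236702740192413), (0.169388547539711, 0.25948426127433777), 3.4514174461364746)
collar 2706 [ 0.52897257 -0.00601044] 0.04396094496348895
knob 1105 ((0.535731852054596, -0.12813504040241241), (0.02957777865231037, 0.017054758965969086), 4.1513471603393555)
```

View pics/w4.png

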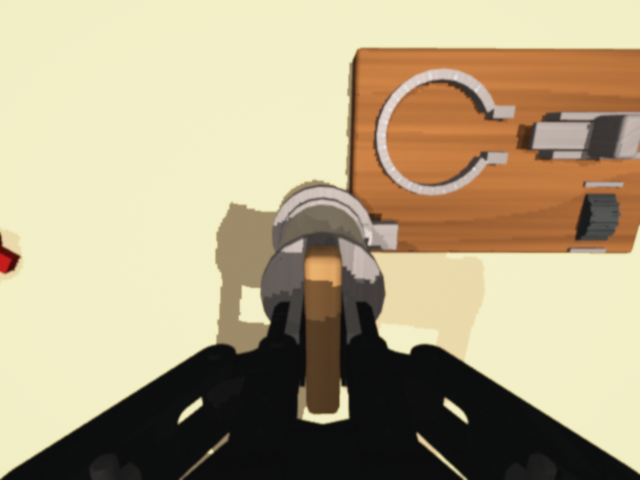

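The wrist view shows the collar ring centred at about (440,132) with its notch to the right. The lamp hangs at (325,215), its tab at (385,235) also pointing right. The collar fit gives a mean radius of 44.0 mm, exactly the stated size. Next I'll fit the lamp's foot in the same picture, so I can work out the move from the difference.

Run:
```python
import numpy as np, cv2
z=np.load('w4.npz'); P=z['P']; v,u=np.mgrid[:480,:640]
f=(P[...,2]>.088)&(P[...,2]<.096)&(np.linalg.norm(P[...,:2]-[.451,.08],axis=2)<.075)&(v<255)
print(f.sum(),np.percentile(P[f][:,2],[5,50,95]))
cn=np.array([.451,.08])
# outer arc: per image column u, topmost foot pixel
q=[]
for c in range(280,362,2):
    r=np.where(f[:,c])[0]
    if len(r): q.append(P[r[0]+1,c,:2])
q=np.array(q); from scipy.optimize import least_squares
r=least_squares(lambda x:np.hypot(*(q-x).T)-.038,cn,loss='soft_l1',f_scale=.001); print('axis',r.x,np.abs(r.fun).max())
t=f&(u>372); rect=cv2.minAreaRect(P[t][:,:2].astype(np.float32)); print('tab',t.sum(),rect, P[t].mean(0))
d=P[t].mean(0)[:2]-r.x; print(np.degrees(np.arctan2(d[1],d[0])))
h=(abs(P[...,2]-.228)<.005)&(np.linalg.norm(P[...,:2]-cn,axis=2)<.05)&(u>300)&(u<345)
print('handle',cv2.minAreaRect(P[h][:,:2].astype(np.float32)))
```

```text
2329 [0.08925516 0.09045011 0.09168133]
axis [0.45007715 0.07933617] 0.000551187556211627
tab 640 ((0.454026997089386, 0.03254421055316925), (0.020637579262256622, 0.018220329657197), 5.144015789031982) [0.4544888  0.03268677 0.0902965 ]
-84.59758342426792
handle ((0.45142221450805664, 0.07862474024295807), (0.06994029134511948, 0.01627829484641552), 5.191013813018799)
```

Call:
{"method": "servo_tool", "body": {"steps": [{"tx": 0.85,"ty": -0.97,"tz": 0,"yaw": -0.3,"claw": 0.5},{"tx": 1.4,"ty": -1.5,"tz": 0,"yaw": -0.5,"claw": 0.5},{"tx": 1.4,"ty": -1.5,"tz": 0,"yaw": -0.5,"claw": 0.5},{"tx": 1.4,"ty": -1.5,"tz": 0,"yaw": 0,"claw": 0.5},{"tx": 1.4,"ty": -1.5,"tz": 0,"yaw": 0,"claw": 0.5},{"tx": 1.4,"ty": -1.5,"tz": 0,"yaw": 0,"claw": 0.5},{"tx": 0,"ty": 0,"tz": -1.2,"yaw": 0,"claw": 0.5},{"tx": 0,"ty": 0,"tz": -1.0,"yaw": 0,"claw": 0.5},{"tx": 0,"ty": 0,"tz": 0,"yaw": 0,"claw": 0.5},{"tx": 0,"ty": 0,"tz": 0,"yaw": 0,"claw": 0.5}]}}

```text
time_s: 7.5
position: [0.5297, -0.005, 0.1588]
tool_rot: [[0.999, 0.036, -0.0], [0.036, -0.999, 0.0], [-0.0, -0.0, -1.0]]
ft_force: [0.2, 0.2, -4.4]
grip_width: 0.0134
gripper_force: 49.3
```

Run:
```python
from h import *
from scipy.optimize import least_squares
s=env.observe(); print(s['position'],s['ft_force'],s['grip_width'])
c=cam('wrist');P=pts(c);im=c[0]; np.savez('w5.npz',im=im,P=P); v,u=np.mgrid[:480,:640]
w=np.array([.529,-.0057])
f=(P[...,2]>.063)&(P[...,2]<.074)&(np.linalg.norm(P[...,:2]-w,axis=2)<.075)
q=[]
for k in range(280,362,2):
    r=np.where(f[:,k])[0]
    if len(r): q.append(P[r[0]+1,k,:2])
q=np.array(q)
r=least_squares(lambda x:np.hypot(*(q-x).T)-.038,w,loss='soft_l1',f_scale=.001); print('axis',r.x,np.abs(r.fun).max())
t=f&(u>368); print('tab',cv2.minAreaRect(P[t][:,:2].astype(np.float32)))
g=(P[...,2]>.047)&(P[...,2]<.055)&(np.linalg.norm(P[...,:2]-w,axis=2)<.049)&(P[...,1]>-.04)
q=P[g][:,:2]
r=least_squares(lambda x:np.hypot(*(q-x).T)-.044,w); print('collar',len(q),r.x,np.abs(r.fun).max())
b=(abs(P[...,2]-.038)<.004)&(P[...,0]>.4)&(P[...,0]<.64)&(P[...,1]<.08)&(P[...,1]>-.23)
print('board',cv2.minAreaRect(P[b][:,:2].astype(np.float32)))
```

```text
[ 0.52973104 -0.00499401  0.15877913] [ 0.18716633  0.15920382 -4.41734287] 0.013379270360108074
axis [ 0.52945887 -0.00558012] 0.04078749674429786
tab ((0.5338952541351318, -0.0507848784327507), (0.026628483086824417, 0.021212138235569), 4.510151386260986)
collar 1508 [ 0.52911975 -0.00636357] 0.0039247012951472565
board ((0.5129985213279724, -0.07252313196659088), (0.16930361092090607, 0.2591470777988434), 3.251741409301758)
```

Call:
{"method": "servo_tool", "body": {"steps": [{"tx": 0,"ty": -0.05,"tz": -0.4,"yaw": 0,"claw": 0.5},{"tx": 0,"ty": 0,"tz": -0.4,"yaw": 0,"claw": 0.5},{"tx": 0,"ty": 0,"tz": -0.4,"yaw": 0,"claw": 0.5},{"tx": 0,"ty": 0,"tz": -0.3,"yaw": 0,"claw": 0.5},{"tx": 0,"ty": 0,"tz": -0.2,"yaw": 0,"claw": 0.5},{"tx": 0,"ty": 0,"tz": -0.2,"yaw": 0,"claw": 0.5},{"tx": 0,"ty": 0,"tz": 0,"yaw": 0,"claw": 0.5}]}}

```text
time_s: 8.25
position: [0.5295, -0.0053, 0.1396]
tool_rot: [[0.999, 0.036, -0.0], [0.036, -0.999, 0.0], [-0.0, -0.0, -1.0]]
ft_force: [0.7, 0.6, -5.3]
grip_width: 0.013
gripper_force: 49.4
```

Call:
{"method": "servo_tool", "body": {"steps": [{"tx": 0,"ty": 0,"tz": -0.1,"yaw": 0,"claw": 0.5},{"tx": 0,"ty": 0,"tz": -0.1,"yaw": 0,"claw": 0.5},{"tx": 0,"ty": 0,"tz": 0,"yaw": 0,"claw": 0.5}]}}

```text
time_s: 8.55
position: [0.53, -0.0052, 0.1393]
tool_rot: [[0.999, 0.036, 0.002], [0.036, -0.999, -0.0], [0.002, 0.0, -1.0]]
ft_force: [-3.0, 1.5, 5.4]
grip_width: 0.0131
gripper_force: 51.0
```

The lamp is seated: contact at z 0.1393, exactly the predicted home height. I'll release, rise and check.

Call:
{"method": "servo_tool", "body": {"steps": [{"tx": 0,"ty": 0,"tz": 0,"yaw": 0,"claw": 4},{"tx": 0,"ty": 0,"tz": 0,"yaw": 0,"claw": 4},{"tx": 0,"ty": 0,"tz": 0,"yaw": 0,"claw": 4},{"tx": 0,"ty": 0,"tz": 0,"yaw": 0,"claw": 4},{"tx": 0,"ty": 0,"tz": 1,"yaw": 0,"claw": 4},{"tx": 0,"ty": 0,"tz": 2,"yaw": 0,"claw": 4},{"tx": 0,"ty": 0,"tz": 3,"yaw": 0,"claw": 4},{"tx": 0,"ty": 0,"tz": 2,"yaw": 0,"claw": 4},{"tx": 0,"ty": -2.0,"tz": 0,"yaw": 0.5,"claw": 0},{"tx": 0,"ty": -3.5,"tz": 0,"yaw": 0.5,"claw": 0},{"tx": 0,"ty": -3.5,"tz": 0,"yaw": 0.3,"claw": 0},{"tx": 0.2,"ty": -3.5,"tz": 0,"yaw": 0,"claw": 0},{"tx": 0.2,"ty": -3.5,"tz": 0,"yaw": 0,"claw": 0},{"tx": 0.2,"ty": -1.5,"tz": 0,"yaw": 0,"claw": 0},{"tx": 0,"ty": 0,"tz": 0,"yaw": 0,"claw": 0},{"tx": 0,"ty": 0,"tz": 0,"yaw": 0,"claw": 0}]}}

```text
time_s: 10.15
position: [0.5356, -0.1795, 0.218]
tool_rot: [[0.998, 0.058, -0.0], [0.058, -0.998, 0.0], [-0.0, -0.0, -1.0]]
ft_force: [0.5, 0.4, -0.1]
grip_width: 0.0
gripper_force: 0.0
```

Run:
```python
from h import *
from scipy.optimize import least_squares
s=env.observe(); print(s['position'],s['ft_force'],s['grip_width'])
c=cam('wrist');P=pts(c);im=c[0]; cv2.imwrite('pics/w6.png',im[:,:,::-1]); np.savez('w6.npz',im=im,P=P)
w=np.array([.529,-.0057])
def rect(m,l): print(l,m.sum(),P[m].mean(0).round(4),cv2.minAreaRect(P[m][:,:2].astype(np.float32)))
n=np.linalg.norm(P[...,:2]-w,axis=2)
rect((n<.05)&(P[...,2]>.178)&(P[...,2]<.195),'handle')
k=np.linalg.norm(P[...,:2]-[.5355,-.128],axis=2)
rect((k<.035)&(P[...,2]>.08)&(P[...,2]<.095),'knob')
rect((np.linalg.norm(P[...,:2]-[.465,-.16],axis=2)<.035)&(P[...,2]>.046)&(P[...,2]<.057),'wheel')
```

```text
[ 0.53558581 -0.1794572   0.21802088] [ 0.49469539  0.38915493 -0.14312341] 7.911375898723155e-06
handle 3387 [ 0.5327 -0.0084  0.1837] ((0.5304018259048462, -0.006724171340465546), (0.0694713294506073, 0.015156673267483711), 1.881263256072998)
knob 670 [ 0.5371 -0.1296  0.0877] ((0.5363109707832336, -0.12903223931789398), (0.029483027756214142, 0.016073165461421013), 3.5485236644744873)
wheel 584 [ 0.4687 -0.1603  0.0488] ((0.46854501962661743, -0.16034401953220367), (0.02934234030544758, 0.02383938618004322), 4.117342948913574)
```

View pics/w6.png

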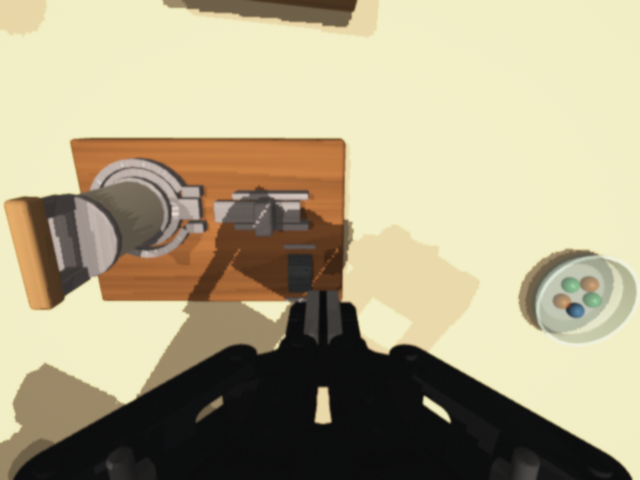

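The lamp is home and upright, with its tab in the notch at (190,210). The bolt knob is at (262,215) and the wheel at (300,270). Next I'll lower the closed fingers behind the knob.

Call:
{"method": "servo_tool", "body": {"steps": [{"tx": 0.1,"ty": 0,"tz": -2,"yaw": 0,"claw": 0},{"tx": 0.2,"ty": 0,"tz": -3.5,"yaw": 0,"claw": 0},{"tx": 0,"ty": 0,"tz": -3.5,"yaw": 0,"claw": 0},{"tx": 0,"ty": 0,"tz": -3.5,"yaw": 0,"claw": 0},{"tx": 0,"ty": 0,"tz": -3,"yaw": 0,"claw": 0},{"tx": 0,"ty": 0,"tz": -2,"yaw": 0,"claw": 0},{"tx": 0,"ty": 0,"tz": 0,"yaw": 0,"claw": 0},{"tx": -0.05,"ty": 1,"tz": 0,"yaw": 0,"claw": 0},{"tx": -0.05,"ty": 0.7,"tz": 0,"yaw": 0,"claw": 0},{"tx": 0,"ty": 0.5,"tz": 0,"yaw": 0,"claw": 0},{"tx": 0,"ty": 0.5,"tz": 0,"yaw": 0,"claw": 0}]}}

```text
time_s: 11.3
position: [0.538, -0.1527, 0.0438]
tool_rot: [[0.998, 0.059, 0.001], [0.059, -0.998, -0.001], [0.001, 0.001, -1.0]]
ft_force: [1.0, -0.4, -0.0]
grip_width: 0.0002
gripper_force: 0.0
```

```bash
cat > st.py <<'E'
from h import *
from scipy.optimize import least_squares
import sys
s=env.observe(); p=s['position']; print(s['time_s'],p,s['ft_force'])
c=cam('side');P=pts(c);im=c[0].astype(int); sat=im.max(2)-im.min(2)
m=(c[1]>0)&(np.linalg.norm(P[...,:2]-p[:2],axis=2)<.035)&(P[...,2]>p[2]+.02)&(P[...,2]<p[2]+.06)&(sat<12)&(im.max(2)<60)
print('finger dark',m.sum(),np.percentile(P[m],[2,50,98],axis=0).round(4) if m.any() else 0)
for n in ['side','wrist']:
    c=cam(n);P=pts(c);im=c[0].astype(int)
    k=(c[1]>0)&(abs(P[...,0]-.5355)<.03)&(P[...,1]>-.15)&(P[...,1]<-.07)&(P[...,2]>.083)&(P[...,2]<.094)&(im.max(2)>60)
    print(n,'knobtop',k.sum(),P[k].mean(0).round(4) if k.any() else 0)
E
python3 st.py
```

```text
11.3 [ 0.53797034 -0.15267804  0.04375399] [ 0.99884367 -0.39722713 -0.02007485]
finger dark 3 [[ 0.5277 -0.1532  0.0952]
 [ 0.5284 -0.1506  0.0969]
 [ 0.5294 -0.1459  0.0976]]
side knobtop 19 [ 0.528  -0.1325  0.0875]
wrist knobtop 1956 [ 0.5438 -0.1307  0.0879]
```

Call:
{"method": "servo_tool", "body": {"steps": [{"tx": 0,"ty": 0.5,"tz": 0,"yaw": 0,"claw": 0},{"tx": -0.05,"ty": 0.5,"tz": 0,"yaw": 0,"claw": 0},{"tx": -0.05,"ty": 0.5,"tz": 0,"yaw": 0,"claw": 0},{"tx": 0,"ty": 0.5,"tz": 0,"yaw": 0,"claw": 0},{"tx": -0.05,"ty": 0.4,"tz": 0,"yaw": 0,"claw": 0},{"tx": 0,"ty": 0.2,"tz": 0,"yaw": 0,"claw": 0},{"tx": 0,"ty": 0,"tz": 0,"yaw": 0,"claw": 0}]}}

```text
time_s: 12.15
position: [0.5359, -0.1268, 0.0427]
tool_rot: [[0.998, 0.059, -0.001], [0.059, -0.998, 0.0], [-0.001, -0.001, -1.0]]
ft_force: [-0.4, -0.6, -0.9]
grip_width: -0.0
gripper_force: 0.0
```

```bash
python3 st.py
```

```text
12.15 [ 0.53588641 -0.12683466  0.04271922] [-0.37940216 -0.59573025 -0.855515  ]
finger dark 0 0
side knobtop 13 [ 0.5255 -0.1112  0.0886]
wrist knobtop 2155 [ 0.5431 -0.1093  0.088 ]
```

Call:
{"method": "servo_tool", "body": {"steps": [{"tx": -0.05,"ty": 0.4,"tz": 0,"yaw": 0,"claw": 0},{"tx": 0,"ty": 0.3,"tz": 0,"yaw": 0,"claw": 0},{"tx": 0,"ty": 0.2,"tz": 0,"yaw": 0,"claw": 0},{"tx": 0,"ty": 0.1,"tz": 0,"yaw": 0,"claw": 0},{"tx": 0,"ty": 0,"tz": 0,"yaw": 0,"claw": 0}]}}

```text
time_s: 12.8
position: [0.5357, -0.1209, 0.0429]
tool_rot: [[0.998, 0.058, 0.0], [0.058, -0.998, -0.007], [-0.0, 0.007, -1.0]]
ft_force: [-2.7, -20.9, -4.0]
grip_width: -0.0
gripper_force: 10.2
```

```bash
python3 st.py
```

```text
12.8 [ 0.53566934 -0.12092377  0.04288196] [ -2.72933261 -20.878065    -4.0435699 ]
finger dark 0 0
side knobtop 12 [ 0.523  -0.1071  0.0875]
wrist knobtop 2075 [ 0.5429 -0.1035  0.088 ]
```

The bolt is at its stop: 21 N, with the knob moved about 27–30 mm. I'll back off, rise, and move to where the wrist camera can see both knob and wheel.

Call:
{"method": "servo_tool", "body": {"steps": [{"tx": 0,"ty": -1.5,"tz": 0,"yaw": 0,"claw": 0},{"tx": 0,"ty": -1.5,"tz": 1.5,"yaw": 0,"claw": 0},{"tx": -1,"ty": -0.5,"tz": 3,"yaw": 0,"claw": 0},{"tx": -3,"ty": -0.5,"tz": 3,"yaw": 0,"claw": 0},{"tx": -4,"ty": 0,"tz": 2,"yaw": 0,"claw": 0},{"tx": -4,"ty": 0,"tz": 0,"yaw": 0,"claw": 0},{"tx": -2,"ty": 0,"tz": 0,"yaw": 0,"claw": 0},{"tx": 0,"ty": 0,"tz": 0,"yaw": 0,"claw": 0},{"tx": 0,"ty": 0,"tz": 0,"yaw": 0,"claw": 0}]}}

```text
time_s: 13.85
position: [0.3961, -0.1575, 0.1381]
tool_rot: [[0.998, 0.058, 0.001], [0.058, -0.998, -0.0], [0.001, 0.0, -1.0]]
ft_force: [0.6, -1.1, -0.1]
grip_width: 0.0001
gripper_force: 0.0
```

Run:
```python
from h import *
s=env.observe(); print(s['time_s'],s['position'],s['ft_force'])
c=cam('wrist');P=pts(c);im=c[0]; np.savez('w7.npz',im=im,P=P,T=c[5],k=c[2:5])
k=(abs(P[...,0]-.5355)<.03)&(P[...,1]>-.15)&(P[...,1]<-.07)&(P[...,2]>.083)&(P[...,2]<.094)
print('knob',P[k].mean(0),cv2.minAreaRect(P[k][:,:2].astype(np.float32)))
n=np.linalg.norm(P[...,:2]-[.466,-.16],axis=2)
m=(n<.03)&(P[...,2]>.043)&(P[...,2]<.06); v,u=np.where(m); print('wheel px',u.min(),u.max(),v.min(),v.max(),P[m].max(0),P[m].min(0))
print(cv2.minAreaRect(P[m][:,:2].astype(np.float32)))
q=P[m]; a=np.radians(3.4); X=(q[:,0]-.466)*np.cos(a)+(q[:,1]+.16)*np.sin(a)
from scipy.optimize import least_squares
r=least_squares(lambda x:np.hypot(X-x[0],q[:,2]-.026-x[1])-.026,[0,0],loss='soft_l1',f_scale=.001); print('axle X off,dz',r.x)
x0,x1,y0,y1=u.min()-25,u.max()+25,v.min()-25,v.max()+25
cr=im[y0:y1,x0:x1,::-1]; print(cr.shape,x0,y0); f=min(800//cr.shape[1],600//cr.shape[0]); cv2.imwrite('pics/w7.png',cv2.resize(cr,None,fx=f,fy=f,interpolation=cv2.INTER_CUBIC))
```

```text
13.85 [ 0.39613439 -0.15752028  0.13809801] [ 0.58987285 -1.10288669 -0.13744573]
knob [ 0.52637487 -0.10174364  0.0880141 ] ((0.5268134474754333, -0.10090357065200806), (0.016212593764066696, 0.016356488689780235), 3.2264838218688965)
wheel px 314 349 110 166 [ 0.48563755 -0.14752982  0.05267655] [ 0.44768943 -0.17306133  0.04300505]
((0.4669751524925232, -0.16042357683181763), (0.037555992603302, 0.023942159488797188), 3.0886685848236084)
axle X off,dz [ 0.00100883 -0.00179801]
(106, 85, 3) 289 85
```

View pics/w7.png

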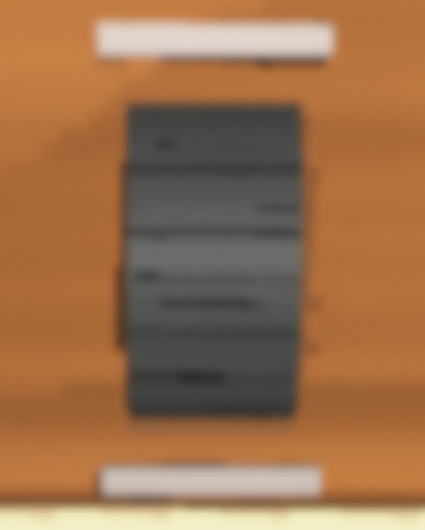

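The crop shows the wheel from about (128,105) to (300,415), with faint rib edges near rows 170, 232, 303 and 378. I'll unwrap its brightness against wheel angle, for comparison after each stroke.

```bash
cat > prof.py <<'E'
import numpy as np, cv2
X0,Y0=.467,-.1603; a=np.radians(3.3); ZA=.026-.0018
def prof(im,k,T):
    # unwrap wheel surface: angle th (from up, + toward dock +x), along axle w
    th=np.arange(-.85,.9,.02); w=np.linspace(-.010,.010,21)
    TH,W=np.meshgrid(th,w,indexing='ij'); r=.026
    x=r*np.sin(TH); P=np.stack([X0+x*np.cos(a)-W*np.sin(a),Y0+x*np.sin(a)+W*np.cos(a),ZA+r*np.cos(TH)],-1)
    C=(P-T[:3,3])@T[:3,:3]; u=C[...,0]/C[...,2]*k[0]+k[1]; v=C[...,1]/C[...,2]*k[0]+k[2]
    g=cv2.remap(cv2.cvtColor(im,cv2.COLOR_RGB2GRAY).astype(np.float32),u.astype(np.float32),v.astype(np.float32),cv2.INTER_LINEAR)
    return th,np.median(g,1),g
E
python3 - <<'E'
from prof import *
z=np.load('w7.npz'); th,p,g=prof(z['im'],z['k'],z['T'])
print(' '.join(f'{t:.2f}:{x:.0f}' for t,x in zip(th,p)))
q=z['P']; 
# radial profile from depth
m=(np.abs(q[...,1]+.1603)<.010)&(np.abs(q[...,0]-.467)<.022)&(q[...,2]>.04)&(q[...,2]<.06)
x=(q[m][:,0]-X0)/np.cos(a); zz=q[m][:,2]-ZA; t=np.arctan2(x,zz); r=np.hypot(x,zz)*1000
for b in np.arange(-.85,.85,.05):
    s=(t>=b)&(t<b+.05); print(f'{b+.025:.2f}:{np.median(r[s]) if s.any() else 0:.1f}',end=' ')
E
```

```text
-0.85:59 -0.83:58 -0.81:57 -0.79:59 -0.77:61 -0.75:63 -0.73:65 -0.71:66 -0.69:67 -0.67:66 -0.65:65 -0.63:63 -0.61:61 -0.59:59 -0.57:60 -0.55:62 -0.53:67 -0.51:71 -0.49:74 -0.47:74 -0.45:74 -0.43:75 -0.41:74 -0.39:74 -0.37:72 -0.35:70 -0.33:68 -0.31:68 -0.29:72 -0.27:77 -0.25:80 -0.23:82 -0.21:80 -0.19:76 -0.17:72 -0.15:72 -0.13:79 -0.11:86 -0.09:90 -0.07:89 -0.05:86 -0.03:87 -0.01:94 0.01:99 0.03:104 0.05:107 0.07:108 0.09:107 0.11:106 0.13:103 0.15:99 0.17:90 0.19:82 0.21:82 0.23:86 0.25:92 0.27:94 0.29:94 0.31:93 0.33:91 0.35:88 0.37:87 0.39:86 0.41:84 0.43:83 0.45:82 0.47:79 0.49:75 0.51:70 0.53:66 0.55:65 0.57:69 0.59:72 0.61:75 0.63:74 0.65:73 0.67:72 0.69:72 0.71:73 0.73:73 0.75:72 0.77:71 0.79:70 0.81:69 0.83:68 0.85:67 0.87:66 0.89:66
-0.82:26.1 -0.77:26.3 -0.72:26.1 -0.67:25.3 -0.62:24.8 -0.57:25.0 -0.52:26.4 -0.47:26.6 -0.42:26.8 -0.37:26.8 -0.32:26.8 -0.27:25.5 -0.22:25.2 -0.17:25.4 -0.12:26.7 -0.07:26.8 -0.02:26.5 0.03:25.3 0.08:25.4 0.13:25.4 0.18:25.3 0.23:26.7 0.28:26.8 0.33:26.1 0.38:25.5 0.43:25.6 0.48:25.4 0.53:25.8 0.58:26.8 0.63:26.8 0.68:26.6 0.73:25.6 0.78:25.3 0.83:25.4
```

The depth profile shows the ribs clearly. The wide one is centred at −0.42 rad, the others at −0.08, +0.28 and +0.63, so the goal is to bring the wide rib to +0.63. I'll approach the crown with the fingertip centre 7 mm on the −x side.

Call:
{"method": "servo_tool", "body": {"steps": [{"tx": 3.2,"ty": -0.1,"tz": -1,"yaw": 0,"claw": 0},{"tx": 3.2,"ty": -0.15,"tz": -2.5,"yaw": 0,"claw": 0},{"tx": 0,"ty": 0,"tz": -3,"yaw": 0,"claw": 0},{"tx": 0,"ty": 0,"tz": -2.5,"yaw": 0,"claw": 0},{"tx": 0,"ty": 0,"tz": -1,"yaw": 0,"claw": 0},{"tx": 0,"ty": 0,"tz": -0.5,"yaw": 0,"claw": 0},{"tx": 0,"ty": 0,"tz": 0,"yaw": 0,"claw": 0},{"tx": 0,"ty": 0,"tz": 0,"yaw": 0,"claw": 0}]}}

```text
time_s: 14.7
position: [0.4602, -0.1602, 0.0337]
tool_rot: [[0.998, 0.058, 0.002], [0.058, -0.998, -0.001], [0.002, 0.001, -1.0]]
ft_force: [0.4, -0.1, -0.2]
grip_width: 0.0002
gripper_force: 0.0
```

Call:
{"method": "servo_tool", "body": {"steps": [{"tx": 0,"ty": 0,"tz": -0.3,"yaw": 0,"claw": 0},{"tx": 0,"ty": 0,"tz": -0.3,"yaw": 0,"claw": 0},{"tx": 0,"ty": 0,"tz": 0,"yaw": 0,"claw": 0},{"tx": 0,"ty": 0,"tz": 0,"yaw": 0,"claw": 0}]}}

```text
time_s: 15.1
position: [0.46, -0.1602, 0.0273]
tool_rot: [[0.998, 0.058, 0.001], [0.058, -0.998, -0.001], [0.001, 0.001, -1.0]]
ft_force: [-0.2, -0.4, 4.7]
grip_width: -0.0001
gripper_force: 2.1
```

Contact with 4.7 N of press. Now a 14 mm stroke along dock +x, then lift and back off to look.

Call:
{"method": "servo_tool", "body": {"steps": [{"tx": 0.2,"ty": 0.01,"tz": 0,"yaw": 0,"claw": 0},{"tx": 0.2,"ty": 0.01,"tz": 0,"yaw": 0,"claw": 0},{"tx": 0.2,"ty": 0.01,"tz": 0,"yaw": 0,"claw": 0},{"tx": 0.2,"ty": 0.01,"tz": 0,"yaw": 0,"claw": 0},{"tx": 0.2,"ty": 0.01,"tz": 0,"yaw": 0,"claw": 0},{"tx": 0.2,"ty": 0.01,"tz": 0,"yaw": 0,"claw": 0},{"tx": 0.2,"ty": 0.01,"tz": 0,"yaw": 0,"claw": 0},{"tx": 0,"ty": 0,"tz": 0,"yaw": 0,"claw": 0},{"tx": 0,"ty": 0,"tz": 1,"yaw": 0,"claw": 0},{"tx": 0,"ty": 0,"tz": 3,"yaw": 0,"claw": 0},{"tx": -2.5,"ty": -0.1,"tz": 4,"yaw": 0,"claw": 0},{"tx": -4.5,"ty": 0,"tz": 3,"yaw": 0,"claw": 0},{"tx": -1,"ty": 0,"tz": 0,"yaw": 0,"claw": 0},{"tx": 0,"ty": 0,"tz": 0,"yaw": 0,"claw": 0},{"tx": 0,"ty": 0,"tz": 0,"yaw": 0,"claw": 0}]}}

```text
time_s: 16.6
position: [0.3973, -0.1599, 0.134]
tool_rot: [[0.998, 0.058, -0.001], [0.058, -0.998, 0.001], [-0.001, -0.001, -1.0]]
ft_force: [-0.5, -0.4, 0.0]
grip_width: 0.0002
gripper_force: 0.0
```

```bash
cat > rib.py <<'E'
from h import *
from prof import X0,ZA,a
s=env.observe(); print(s['time_s'],s['position'],s['ft_force'])
c=cam('wrist');q=pts(c)
m=(np.abs(q[...,1]+.1603)<.010)&(np.abs(q[...,0]-.467)<.022)&(q[...,2]>.04)&(q[...,2]<.06)
x=(q[m][:,0]-X0)/np.cos(a); zz=q[m][:,2]-ZA; t=np.arctan2(x,zz); r=np.hypot(x,zz)*1000
for b in np.arange(-.85,.95,.05):
    k=(t>=b)&(t<b+.05); print(f'{b+.025:.2f}:{np.median(r[k]) if k.any() else 0:.1f}',end=' ')
E
python3 rib.py
```

```text
16.6 [ 0.39726105 -0.15988347  0.13397809] [-0.51925577 -0.4369699   0.04329179]
-0.82:24.7 -0.77:24.9 -0.72:25.1 -0.67:26.2 -0.62:26.3 -0.57:26.3 -0.52:25.4 -0.47:25.0 -0.42:24.9 -0.37:25.3 -0.32:26.5 -0.27:26.6 -0.22:26.6 -0.17:25.1 -0.12:25.2 -0.07:25.5 -0.02:26.5 0.03:26.7 0.08:26.9 0.13:27.0 0.18:26.8 0.23:25.5 0.28:25.5 0.33:25.4 0.38:26.6 0.43:27.0 0.48:26.8 0.53:25.4 0.58:25.5 0.63:25.3 0.68:25.8 0.73:26.4 0.78:26.7 0.83:26.1 0.88:25.4 0.93:26.0
```

The wide rib is now at +0.08, a turn of 0.50 rad for 14 mm. It needs 0.55 rad more, so the next stroke is 15.3 mm.

Call:
{"method": "servo_tool", "body": {"steps": [{"tx": 3.1,"ty": 0,"tz": -1,"yaw": 0,"claw": 0},{"tx": 3.1,"ty": -0.05,"tz": -2.5,"yaw": 0,"claw": 0},{"tx": 0,"ty": 0,"tz": -3,"yaw": 0,"claw": 0},{"tx": 0,"ty": 0,"tz": -2.5,"yaw": 0,"claw": 0},{"tx": 0,"ty": 0,"tz": -1,"yaw": 0,"claw": 0},{"tx": 0,"ty": 0,"tz": -0.3,"yaw": 0,"claw": 0},{"tx": 0,"ty": 0,"tz": -0.3,"yaw": 0,"claw": 0},{"tx": 0,"ty": 0,"tz": 0,"yaw": 0,"claw": 0},{"tx": 0,"ty": 0,"tz": 0,"yaw": 0,"claw": 0}]}}

```text
time_s: 17.55
position: [0.4594, -0.1608, 0.0294]
tool_rot: [[0.998, 0.058, 0.001], [0.058, -0.998, -0.001], [0.001, 0.001, -1.0]]
ft_force: [-0.3, 1.8, 2.4]
grip_width: -0.0005
gripper_force: 1.2
```

Call:
{"method": "servo_tool", "body": {"steps": [{"tx": 0,"ty": 0,"tz": -0.2,"yaw": 0,"claw": 0},{"tx": 0,"ty": 0,"tz": 0,"yaw": 0,"claw": 0},{"tx": 0.2,"ty": 0.01,"tz": 0,"yaw": 0,"claw": 0},{"tx": 0.2,"ty": 0.01,"tz": 0,"yaw": 0,"claw": 0},{"tx": 0.2,"ty": 0.01,"tz": 0,"yaw": 0,"claw": 0},{"tx": 0.2,"ty": 0.01,"tz": 0,"yaw": 0,"claw": 0},{"tx": 0.2,"ty": 0.01,"tz": 0,"yaw": 0,"claw": 0},{"tx": 0.2,"ty": 0.01,"tz": 0,"yaw": 0,"claw": 0},{"tx": 0.2,"ty": 0.01,"tz": 0,"yaw": 0,"claw": 0},{"tx": 0.13,"ty": 0.01,"tz": 0,"yaw": 0,"claw": 0},{"tx": 0,"ty": 0,"tz": 0,"yaw": 0,"claw": 0},{"tx": 0,"ty": 0,"tz": 1,"yaw": 0,"claw": 0},{"tx": 0,"ty": 0,"tz": 3,"yaw": 0,"claw": 0},{"tx": -2.5,"ty": -0.1,"tz": 4,"yaw": 0,"claw": 0},{"tx": -4.5,"ty": 0,"tz": 3,"yaw": 0,"claw": 0},{"tx": -1,"ty": 0,"tz": 0,"yaw": 0,"claw": 0},{"tx": 0,"ty": 0,"tz": 0,"yaw": 0,"claw": 0},{"tx": 0,"ty": 0,"tz": 0,"yaw": 0,"claw": 0}]}}

```text
time_s: 19.35
position: [0.3981, -0.1609, 0.1338]
tool_rot: [[0.998, 0.058, -0.0], [0.058, -0.998, 0.001], [-0.0, -0.001, -1.0]]
ft_force: [0.4, 0.3, -0.2]
grip_width: -0.0002
gripper_force: 0.0
```

```bash
python3 rib.py
python3 - <<'E'
from h import *
c=cam('top');P=pts(c)
w=np.array([.529,-.0057])
m=(np.linalg.norm(P[...,:2]-w,axis=2)<.06)&(P[...,2]>.175)&(P[...,2]<.2); print('\nhandle',P[m].mean(0),cv2.minAreaRect(P[m][:,:2].astype(np.float32)))
k=(abs(P[...,0]-.5355)<.03)&(P[...,1]>-.15)&(P[...,1]<-.07)&(P[...,2]>.08)&(P[...,2]<.095); print('knob',k.sum(),P[k].mean(0))
E
```

```text
19.35 [ 0.39808425 -0.16089248  0.1338218 ] [ 0.36112465  0.26537574 -0.16843176]
-0.82:25.1 -0.77:26.3 -0.72:26.5 -0.67:25.9 -0.62:25.0 -0.57:25.0 -0.52:24.9 -0.47:25.4 -0.42:26.6 -0.37:26.6 -0.32:26.0 -0.27:25.4 -0.22:25.2 -0.17:25.3 -0.12:25.5 -0.07:27.0 -0.02:26.7 0.03:25.7 0.08:25.4 0.13:25.5 0.18:25.5 0.23:25.6 0.28:27.0 0.33:26.9 0.38:25.7 0.43:25.4 0.48:25.3 0.53:26.4 0.58:26.9 0.63:27.1 0.68:27.1 0.73:26.9 0.78:26.6 0.83:25.5 0.88:25.8 0.93:26.8 
handle [ 0.5282957  -0.00391775  0.18552584] ((0.5290576219558716, -0.003960148431360722), (0.06949074566364288, 0.010758999735116959), 1.7463245391845703)
knob 94 [ 0.53185343 -0.09768291  0.08837315]
```

The wide rib is at +0.66, a turn of 1.08 rad or 3.1 ribs. The bolt is shut by about 28.5 mm and the lamp is home. The arm is clear, so I'm handing in.

```bash
python3 -c "
from rig import env
print(env.close_job())"
```

```text
the job is handed in; nothing more can be done
None
```

By my own measurements, the lamp is home with its tab in the notch, the bolt is shut by about 28.5 mm and the thumbwheel is about 3.1 ribs brighter; I handed the job in at about 19.5 s of the 51 s, and it returned no verdict.

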